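# Reload the label holder: draw the sprung spindle, offer up the new roll

### The job

The label holder is empty: pull its sprung spindle out by the black knob, all the way to the stop where it catches and stays out. Then take the new label roll from the wire cradle, carry it over the row of spice jars without disturbing them, and hold it between the holder's two cheeks, its core in line with the spindle, so that a colleague can let the spindle snap in through the core. Finish while still holding the roll there, hovering still above the holder's base, with neither roll nor gripper touching the holder.

Things in the scene. Friction and masses are not known exactly. Their poses are not given: they have to be found in the camera images.
- label_holder: Label holder, fixed to the worktop: grey base plate 172 x 108 mm (top 10 mm up), two upright 5 mm steel cheeks 54 mm apart (75 mm tall, nothing is taller), a peel roller in front, a sprung spindle across. Origin on the worktop, 56 mm below holder_seat. Axes: y along the spindle (knob at the -y end), z up; the peel roller (32 mm high) lies 80 mm to -x.
- holder_seat (a point): Where the roll's centre belongs: middle of the gap between the cheeks, on the spindle's axis, 56 mm over the worktop; axes as the holder's, y along the spindle. The cheeks' inner faces are at y = +27 and -27 mm, they reach 31 mm to either side in x and 19 mm above this point. A spring barrel 25 mm across (33 mm at its root) stands out from the -y cheek to y = -58 mm.
- spindle_knob (a point): Black pull knob on the spindle's end, outside the -y cheek, moving with it. Point: middle of its waist, on the axis, 56 mm up, 81.5 mm to -y of holder_seat when home; axes as the holder's. The waist is 17 mm across, 29 mm long along y; at its -y end a flange 34 mm across, behind which fingers can pull; at its +y end a 25 mm collar. Only worktop lies below. Pull to -y.
- spindle (a joint): Travel of the spindle, m: 0 home (the 12 mm spindle crosses the gap and bars the roll's place), 0.070 fully out at its stop (gap free). The spring pulls it home with 4 to 6 N. In the last 4 mm a sprung catch snaps in front of its nose, draws it to the stop and holds it there after it is let go (some 17 N would push it off). Let go earlier, it springs back.
- new_roll_center (a point): New label roll: white, 61 mm across, 40 mm wide, about 0.09 kg, rigid, lying on its side in the wire cradle. Point: its centre, half-way along the core, 56 mm over the worktop in the cradle. Its z axis runs along the core (level; either end may lead). Grip it across its diameter, square to the core. The cream roll standing upright farther back is not for use.
- roll_cradle: Wire cradle, 132 x 88 mm, fixed to the worktop; origin under its centre on the worktop. Its two 8 mm steel rods run along its y axis, 36 mm apart on centres, tops 31 mm up, ends turned up to 52 mm high at y = +-62 mm. The roll lies on them along y; fingers pass outside the rods.
- jar_1_center (a point): spice jar, 44 mm across, 96 mm tall, standing upright in the row between cradle and holder, waiting for its label; this point is its centre, half-way up (48 mm over the worktop). Leave it where it stands
- jar_2_center (a point): spice jar, 44 mm across, 96 mm tall, standing upright in the row between cradle and holder, waiting for its label; this point is its centre, half-way up (48 mm over the worktop). Leave it where it stands
- jar_3_center (a point): spice jar, 44 mm across, 96 mm tall, standing upright in the row between cradle and holder, waiting for its label; this point is its centre, half-way up (48 mm over the worktop). Leave it where it stands
There are look-alikes about, which are no part of the job. Leave any green or orange look-alike of the part that bears new_roll_center alone.

How it is judged:
By the outcome, as a careful person would: the job done as asked, in the order asked, and still so for the second after the job is handed in, while the arm keeps its last pose, push and grip.
It also fails if it takes over 59 s, if anything falls off the work surface, if the arm or the gripper's body presses on something with over 40 N, if the wrist force passes 120 N, or if a joint passes its speed limit or range.

### The arm

A 7-joint arm with a two-finger parallel gripper is mounted at the origin on a cart in front of the work surface, level with it; the furniture and walls round the work are solid. World frame = base frame: x ahead of the robot, y to its left, z up, the work surface at z = 0. Lengths are in m, angles in rad, forces in N, time in s.
With the tool pointing down it reaches from about 0.425 to 0.875 m from the base axis. Payload 4.7 kg.
Tool frame: the origin (TCP) lies between the finger pads; the fingertips stand 14 mm ahead of it and the grasp point (between the pads) lies 5 mm behind it; x points along the fingers, y is the direction in which the jaws open and shut, and the axes are right-handed (so a half turn about x gives the same grasp; the last joint's range is limited). The gripper opens to 87 mm and grips with 3 to 60 N. Pads are 19 mm wide; open, the fingers measure 117 mm over their backs; the gripper's body (75 mm by 190 mm) begins 51 mm behind the grasp point.
Start: joints at [-1.108, 0.321, -0.07, 1.45, 0.023, 1.371, -0.057], TCP at [0.282, 0.586, 0.237] pointing down, gripper open.
Joint ranges: [-2.86, 2.86], [-0.3, 2.09], [-1.38, 1.24], [0.06, 2.45], [-1.56, 4.7], [0.09, 2.05], [-2.69, 2.69]. Speed limits (rad/s): [2.57, 2.57, 3.14, 3.14, 3.14, 3.14, 3.14].

### API

Orientations are given as [roll, pitch, yaw] about the fixed x, y, z axes, in that order (R = Rz(yaw) Ry(pitch) Rx(roll)).
In Python, from bench import robot gives the robot as it stands.
- The arm moves only by the tool play_rows, never from a script. Its argument "deltas" is text: rows parted by semicolons, each of 7 numbers parted by spaces: the opening, from -1 (shut) to 1 (fully open), then the shift along the tool's x, y, z in mm, then the turn, a rotation vector about the tool's x, y, z in degrees. In form: fingers x y z rx ry rz; .... A call has 1 to 12 rows; each row is the pose to reach, as a shift and turn from the pose commanded when the call began, along the tool's axes at that moment; what a row does not reach only later rows make up. A row lasts 1/10 s, in which the tool goes at most 50 mm and 8.59 degrees, less where a joint would pass 70% of its speed; a pose out of reach is approached as far as the arm can. A call with a gripper value outside its range is refused whole. The fingers move at their own pace and stop on an object; "squeeze" is the grip in N (left out, the last holds). Time passes only in rows, so rows that repeat a pose let the fingers close. It gives the time, the measured TCP pose, the force and the opening at its end, in the units of the state.
- robot.get_obs(): the state, without advancing time (a new reading comes with each control period).
- robot.capture(name): name is "scene" or "top" or "wrist"; returns a dict with "color" (420x560x3 uint8, red, green, blue), "depth" (420x560 float32, m along the optical axis (not along the pixel's ray), 0 where there is no reading), "mtx" (3x3 intrinsics, pixels), "position" and "attitude" of the camera in the world; the wrist camera has in their place "mount" (4x4, takes a point from camera to tool coordinates, whose origin is the TCP and whose axes are the tool frame's). Camera axes: x right, y down, z forward; pixel columns grow to the right and rows downward; lengths in m; the calibration is good to about 2 mm. A picture is of the moment at which its call begins: read the wrist's pose just before it.
- robot.finish_job(): hands the job in, once; it reports no verdict.
The state is a dict: "time": time; "joint_positions": joint angles; "qd": joint speeds; "joint_efforts": joint torques, N m; "tcp_pos": TCP position; "eef_rot": TCP orientation; "force": force on the tool from outside, world axes, zero at the start; "torque": the same for the moment, N m; "finger_gap": opening from 0.0 (shut) to 1.0 (fully open).
Only numpy, scipy, OpenCV 4.12 (cv2) and the standard library are available. Lean on these libraries where they do the work, as an engineer would, in place of code of your own. Each camera call takes 0.05 s, during which the arm holds its last target.

## Working session

There is one attempt and no reset: what is moved stays moved. The work goes in short steps, Python scripts to look and compute and a tool call to move; the robot and the scene stay as the last step left them, time stands still between calls to the robot, and variables do not carry over. Pictures are saved under pics/ and viewed, and the job is handed in when it is done.

Besides the shell and the picture viewer there is one more tool, called after ">>>" by a JSON object that holds its "op" and its "data", one argument or row to a line. play_rows: Moves the arm, as the interface text tells. Its arguments: {"type":"object","properties":{"deltas":{"type":"string"},"squeeze":{"type":"number"}},"required":["deltas"]}

```bash
mkdir -p pics; ls; cat > h.py <<'E'
import numpy as np,cv2
from scipy.spatial.transform import Rotation as R
from bench import robot
def cap(n):
    o=robot.get_obs(); c=robot.capture(n)
    np.savez(f'{n}.npz',**{k:np.asarray(v) for k,v in c.items()},tp=o['tcp_pos'],er=o['eef_rot'])
    return load(n)
def load(n):
    d=dict(np.load(f'{n}.npz',allow_pickle=True))
    if 'mount' in d:
        T=np.eye(4);T[:3,:3]=R.from_euler('xyz',d['er']).as_matrix();T[:3,3]=d['tp']
        d['T']=T@d['mount']
    else:
        T=np.eye(4);a=d['attitude'];d['T']=T
        T[:3,:3]=a if a.shape==(3,3) else (R.from_euler('xyz',a).as_matrix() if a.size==3 else R.from_quat(a).as_matrix())
        T[:3,3]=d['position']
    return d
def cloud(d):
    z=d['depth'];K=d['mtx'];v,u=np.mgrid[:z.shape[0],:z.shape[1]]
    p=np.stack([(u-K[0,2])/K[0,0]*z,(v-K[1,2])/K[1,1]*z,z],-1)
    w=p@d['T'][:3,:3].T+d['T'][:3,3]; w[z==0]=np.nan; return w
E
python3 - <<'E'
from h import *
o=robot.get_obs();print(o)
for n in('scene','top','wrist'):
    d=cap(n);cv2.imwrite(f'pics/{n}0.png',d['color'][...,::-1]);print(n,d['T'].round(3).tolist(),d.get('attitude'),d['mtx'][0,0])
    w=cloud(d);print(np.nanpercentile(w.reshape(-1,3),[1,25,50,75,99],axis=0).round(3).tolist())
E
```

```text
pics
{'time': 0.0, 'joint_positions': array([-1.1079393 ,  0.32180515, -0.07009916,  1.45162993,  0.0226013 ,
        1.37077887, -0.0568894 ]), 'qd': array([ 4.43159169e-05, -9.66656787e-04, -1.03447531e-03, -6.96797307e-04,
       -1.28913520e-03,  6.22519766e-04,  1.30876358e-04]), 'joint_efforts': array([-2.26931897e-04, -4.91287100e+01, -4.03897623e-01, -3.12541795e+01,
       -6.39431085e-02,  4.36732150e-02,  1.88037820e-04]), 'tcp_pos': array([0.28181796, 0.58517315, 0.2354958 ]), 'eef_rot': array([-1.52058049,  1.56896229, -1.96928339]), 'force': array([ 0.232487  , -0.19078035, -0.38087725]), 'torque': array([ 0.04061666,  0.05138466, -0.03029988]), 'finger_gap': 0.9988520888349502}
scene [[0.663, -0.352, 0.66, -0.1], [-0.748, -0.323, 0.58, -0.522], [0.009, -0.879, -0.477, 0.514], [0.0, 0.0, 0.0, 1.0]] [-2.06825474 -0.00925419 -0.84541941] 453.1516821936767
[[-0.017, -0.492, -0.29], [0.308, -0.222, 0.001], [0.55, -0.042, 0.036], [0.871, 0.325, 0.215], [0.877, 1.631, 0.441]]
top [[-0.009, -0.981, 0.195, 0.264], [-1.0, 0.008, -0.007, 0.025], [0.006, -0.195, -0.981, 1.159], [0.0, 0.0, 0.0, 1.0]] [-2.9455201  -0.00557647 -1.58024912] 459.47137473653135
[[-0.182, -1.164, -0.829], [0.206, -0.398, -0.812], [0.502, 0.007, 0.001], [0.798, 0.368, 0.03], [0.876, 0.98, 0.691]]
wrist [[0.434, 0.872, 0.227, 0.221], [0.901, -0.419, -0.112, 0.616], [-0.002, 0.253, -0.967, 0.384], [0.0, 0.0, 0.0, 1.0]] None 310.60829193449877
[[-0.446, -0.279, -0.824], [0.131, 0.483, -0.817], [0.257, 0.597, 0.001], [0.304, 0.695, 0.315], [0.466, 1.437, 0.343]]
```

View pics/scene0.png

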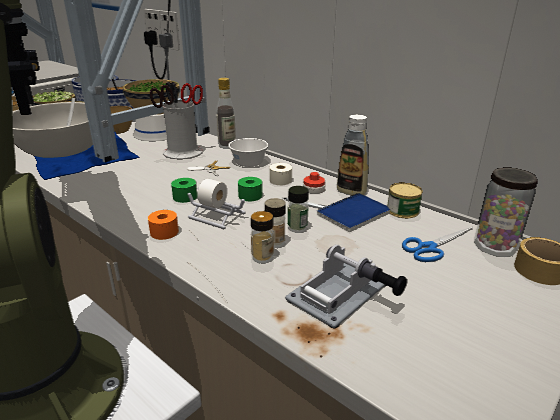

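View pics/top0.png

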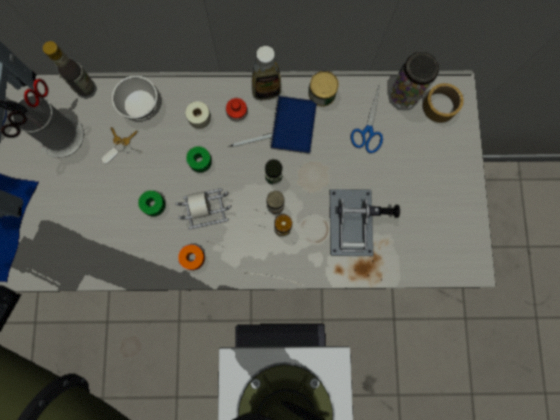

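View pics/wrist0.png

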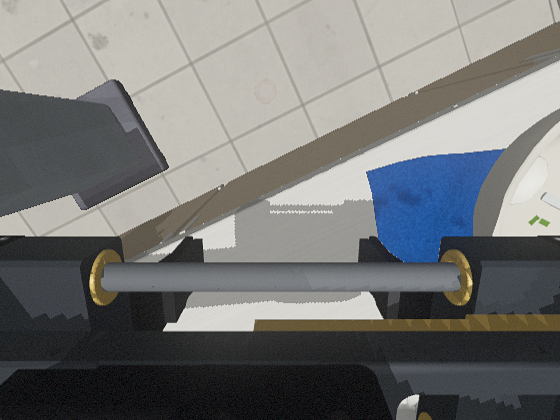

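Candidates: the white roll in the cradle at top (197,206) and scene (212,193), the cream roll standing at top (197,113), green ones at (151,203) and (199,158), and an orange one at (191,257). The white one in the wire cradle fits the description. I'll check enlarged crops next.

```bash
python3 - <<'E'
from h import *
d=load('top');c=d['color'][...,::-1]
a=cv2.resize(c[170:280,120:300],None,fx=4,fy=4,interpolation=cv2.INTER_CUBIC);cv2.imwrite('pics/a.png',a)
b=cv2.resize(c[170:270,310:420],None,fx=6,fy=6,interpolation=cv2.INTER_CUBIC);cv2.imwrite('pics/b.png',b)
w=cloud(d)
def show(name,m):
    p=w[m];print(name,len(p),np.median(p,0).round(4),p.min(0).round(4),p.max(0).round(4))
x,y,z=w[...,0],w[...,1],w[...,2]
v,u=np.mgrid[:420,:560]
roll=(abs(u-197)<18)&(abs(v-206)<22)&(z>.06)
show('roll',roll)
for n,(uu,vv) in dict(j1=(283,225),j2=(275,202),j3=(274,171)).items():
    show(n,(abs(u-uu)<14)&(abs(v-vv)<14)&(z>.085))
h=(u>325)&(u<405)&(v>185)&(v<260)
show('base',h&(z>.005)&(z<.015))
show('cheeks',h&(z>.068))
show('knob',(u>382)&(u<405)&(v>195)&(v<225)&(z>.03))
show('cradle',(u>172)&(u<235)&(v>180)&(v<232)&(z>.02))
E
```

```text
roll 421 [0.4892 0.2048 0.0826] [0.4618 0.1807 0.0604] [0.5258 0.2283 0.0915]
j1 264 [4.406e-01 4.000e-04 9.620e-02] [ 0.4204 -0.021   0.0858] [0.462  0.0214 0.101 ]
j2 278 [0.4975 0.0184 0.0963] [ 0.459  -0.0093  0.0853] [0.5204 0.0399 0.1012]
j3 257 [0.576  0.0226 0.0958] [0.5563 0.0008 0.0866] [0.5977 0.0421 0.102 ]
base 2118 [ 0.4529 -0.1725  0.0104] [ 0.3629 -0.3108  0.005 ] [ 0.5501 -0.1116  0.015 ]
cheeks 161 [ 0.476  -0.2164  0.0718] [ 0.4599 -0.2811  0.0682] [ 0.4931 -0.1363  0.0798]
knob 158 [ 0.4736 -0.2697  0.0651] [ 0.4587 -0.2814  0.0505] [ 0.4915 -0.2433  0.0767]
cradle 741 [0.4909 0.2004 0.0702] [0.4613 0.1292 0.02  ] [0.5297 0.2642 0.0915]
```

View pics/a.png

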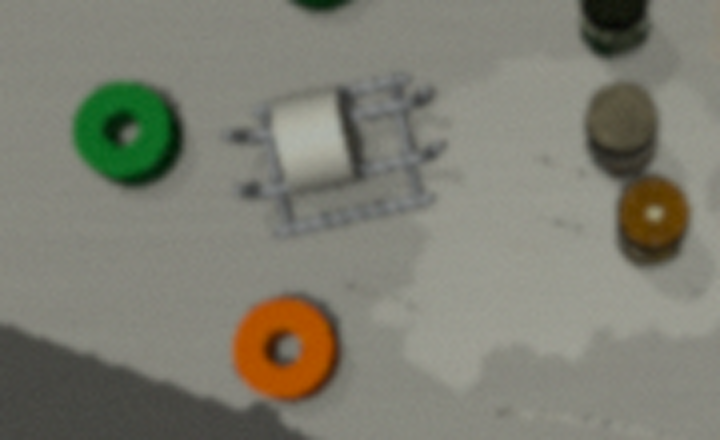

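View pics/b.png

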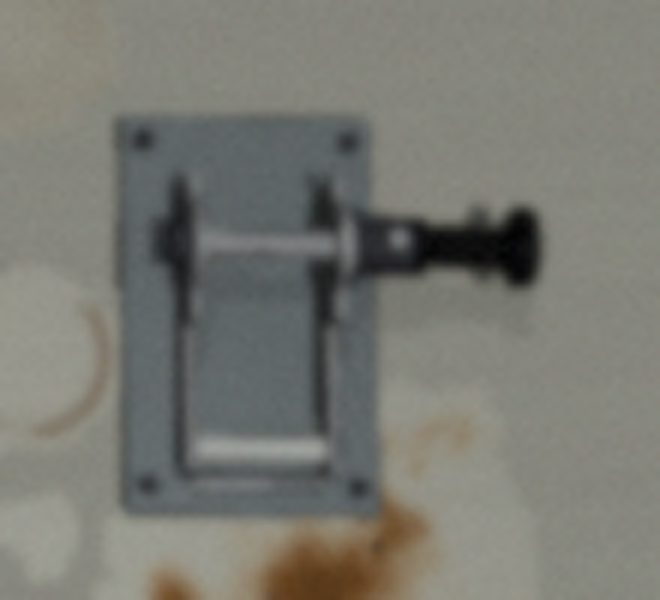

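The crop shows the white roll lying on the cradle rods at about crop (313,137), and the knob flange at crop (518,247), spindle home. Next I'll measure the holder axes.

```bash
cat >> h.py <<'E'
def ray(d,u,v,z):
    K=d['mtx'];r=d['T'][:3,:3]@np.array([(u-K[0,2])/K[0,0],(v-K[1,2])/K[1,1],1]);o=d['T'][:3,3]
    return o+r*(z-o[2])/r[2]
def goal(p,yaw):
    """tool down; jaw (tool y) along world dir yaw (mod pi); print delta in tool axes from current"""
    o=robot.get_obs();Rc=R.from_euler('xyz',o['eef_rot']);best=None
    for k in(0,np.pi):
        yv=np.array([np.cos(yaw+k),np.sin(yaw+k),0]);xv=np.array([0,0,-1.]);zv=np.cross(xv,yv)
        Rg=R.from_matrix(np.c_[xv,yv,zv]);rv=(Rc.inv()*Rg).as_rotvec(degrees=True)
        print('t',round(o['time'],2),'shift mm',(Rc.inv().apply(np.array(p)-o['tcp_pos'])*1000).round(1),'rot',rv.round(2))
E
python3 - <<'E'
from h import *
d=load('top')
f=lambda c,z,o=(310,170),s=6:ray(d,o[0]+(c[0]+.5)/s-.5,o[1]+(c[1]+.5)/s-.5,z)
c=[f(q,.01) for q in((118,118),(368,120),(128,513),(378,515))]
for q in c:print(q.round(4))
ang=lambda a,b:np.degrees(np.arctan2(*(b-a)[[1,0]]))
print('long yaw',ang(c[2],c[0]),ang(c[3],c[1]),'short(+y)',ang(c[1],c[0])-90,ang(c[3],c[2])-90, np.linalg.norm(c[0]-c[2]),np.linalg.norm(c[0]-c[1]))
print('centre',np.mean(c,0))
# axis: silhouette mid
for q in((518,247),(450,245),(265,242),(345,242)):print('axis',q,f(q,.056).round(4))
w=cloud(d);x,y,z=w[...,0],w[...,1],w[...,2];v,u=np.mgrid[:420,:560]
m=(u>325)&(u<405)&(v>185)&(v<260)&(z>.064)
p=w[m&(y<-.2)&(y>-.225)];print('cheek-y?',len(p),p.min(0),p.max(0),np.median(p,0))
p=w[m&(y>-.17)];print('cheek+y',len(p),p.min(0),p.max(0),np.median(p,0))
# cheek from scene/wrist? roll fit: scene + top
for n in('top','scene'):
    e=load(n);w=cloud(e).reshape(-1,3)
    s=(abs(w[:,0]-.489)<.06)&(abs(w[:,1]-.205)<.06)&(w[:,2]>.065)
    q=w[s];print(n,len(q));cc=q[:,:2]-q[:,:2].mean(0)
    rect=cv2.minAreaRect((q[:,:2]*1000).astype(np.float32));print(rect)
    # cylinder fit
    from scipy.optimize import least_squares
    def res(t):
        yaw,a,zc,=t;nx=np.array([-np.sin(yaw),np.cos(yaw)]) # perp
        return np.hypot(q[:,:2]@nx-a,q[:,2]-zc)-.0305
    b=min((least_squares(res,[y0,np.array([-np.sin(y0),np.cos(y0)])@q[:,:2].mean(0),.056],loss='soft_l1',f_scale=.001) for y0 in np.radians([60,80,100,120])),key=lambda r:r.cost)
    yaw=b.x[0];ax=np.array([np.cos(yaw),np.sin(yaw)]);al=q[:,:2]@ax;print('yaw',np.degrees(yaw),'zc',b.x[2],'cost',b.cost, 'along',np.percentile(al,[1,5,50,95,99]))
    mid=(np.percentile(al,1)+np.percentile(al,99))/2;print('centre',mid*ax+b.x[1]*np.array([-np.sin(yaw),np.cos(yaw)]))
E
```

```text
[ 0.5419 -0.1219  0.01  ]
[ 0.5401 -0.2292  0.01  ]
[ 0.3725 -0.1206  0.01  ]
[ 0.3707 -0.2249  0.01  ]
long yaw -0.43476842539748156 -1.44787402780207 short(+y) -0.9349984298659422 -0.9688999019974034 0.16936914132864625 0.1073453125652657
centre [ 0.45629706 -0.17413728  0.01      ]
axis (518, 247) [ 0.4753 -0.2777  0.056 ]
axis (450, 245) [ 0.4763 -0.2499  0.056 ]
axis (265, 242) [ 0.4782 -0.1743  0.056 ]
axis (345, 242) [ 0.4779 -0.207   0.056 ]
cheek-y? 97 [ 0.4604887  -0.2239542   0.06401284] [ 0.49332832 -0.20001651  0.07883803] [ 0.4754868  -0.20922573  0.06888549]
cheek+y 59 [ 0.45903444 -0.16625671  0.06434614] [ 0.49311917 -0.13405111  0.07979081] [ 0.47641638 -0.14307902  0.06926399]
top 405
((493.73883056640625, 206.0725860595703), (60.161136627197266, 40.2911491394043), 13.042343139648438)
yaw 102.28246281655113 zc 0.05655661826127322 cost 0.00039702122614303264 along [0.07623168 0.07705297 0.09584535 0.1139415  0.11570125]
centre [0.4949329  0.20596867]
scene 356
((491.6639404296875, 204.4376220703125), (59.112220764160156, 43.20705795288086), 12.981488227844238)
yaw 103.11501339850844 zc 0.055176859784095214 cost 0.0007784190977178787 along [0.06663662 0.06749239 0.08062717 0.10506468 0.10761876]
centre [0.49346352 0.20443002]
```

```bash
python3 - <<'E'
from h import *
goal([.49,.205,.24],np.radians(12.5)); goal([.476,-.256,.20],np.radians(-1.2))
print(R.from_euler('xyz',robot.get_obs()['eef_rot']).as_matrix().round(3))
E
```

```text
t 0.15 shift mm [  -3.9 -252.3  352.5] rot [5.179e+01 4.000e-02 8.000e-02]
t 0.15 shift mm [  -3.9 -252.3  352.5] rot [-1.2821e+02 -9.0000e-02  5.0000e-02]
t 0.15 shift mm [  36.8 -673.7  539.8] rot [6.549e+01 5.000e-02 7.000e-02]
t 0.15 shift mm [  36.8 -673.7  539.8] rot [-1.1451e+02 -8.0000e-02  6.0000e-02]
[[-0.001  0.434  0.901]
 [-0.001  0.901 -0.434]
 [-1.    -0.001  0.   ]]
```

>>> {"op": "play_rows", "data": {
  "deltas": "1 0 -28 39 6 0 0; 1 0 -56 78 12 0 0; 1 0 -84 117 18 0 0; 1 -4 -112 157 24 0 0; 1 -4 -140 196 30 0 0; 1 -4 -168 235 36 0 0; 1 -4 -196 274 42 0 0; 1 -4 -224 313 48 0 0; 1 -4 -252 352 51.8 0 0; 1 -4 -252 352 51.8 0 0; 1 -4 -252 352 51.8 0 0"
}}

```text
time: 1.25
tcp_pos: [0.4901, 0.2047, 0.2404]
eef_rot: [-2.517, 1.57, 2.411]
force: [0.0, 0.8, -0.3]
finger_gap: 1.001
```

```bash
python3 - <<'E'
from h import *
d=cap('wrist');cv2.imwrite('pics/w1.png',d['color'][...,::-1]);print(d['tp'],d['T'].round(3).tolist())
goal([.49,.205,.24],np.radians(12.5)); goal([.476,-.256,.20],np.radians(-1.2));print(robot.get_obs()['joint_positions'].round(2))
E
```

```text
[0.49014888 0.20471992 0.24042843] [[0.977, 0.207, 0.053, 0.476], [0.214, -0.945, -0.247, 0.273], [-0.001, 0.253, -0.968, 0.389], [0.0, 0.0, 0.0, 1.0]]
t 1.3 shift mm [0.3 0.3 1.5] rot [ 0.01 -0.04  0.03]
t 1.3 shift mm [0.3 0.3 1.5] rot [-1.7999e+02 -5.0000e-02 -7.0000e-02]
t 1.3 shift mm [  40.1 -113.2  448.5] rot [13.71 -0.04  0.04]
t 1.3 shift mm [  40.1 -113.2  448.5] rot [-1.6629e+02 -6.0000e-02 -6.0000e-02]
[-0.72  0.06  0.28  1.75 -0.02  1.33 -0.21]
```

View pics/w1.png

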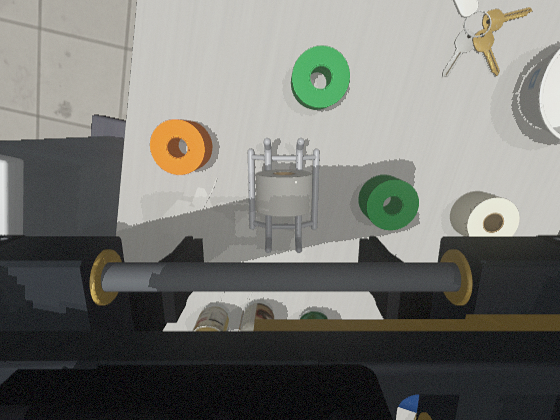

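The wrist view shows the white roll on the cradle rods at about (284,193), square to the image, with the green, orange and cream rolls around it.

```bash
cat >> h.py <<'E'
from scipy.optimize import least_squares
def fitroll(q,z0=.056):
    def res(t):
        yaw,a,zc=t;nx=np.array([-np.sin(yaw),np.cos(yaw)])
        return np.hypot(q[:,:2]@nx-a,q[:,2]-zc)-.0305
    b=min((least_squares(res,[y0,np.array([-np.sin(y0),np.cos(y0)])@q[:,:2].mean(0),z0],loss='soft_l1',f_scale=.001) for y0 in np.radians([75,90,105])),key=lambda r:r.cost)
    yaw=b.x[0];ax=np.array([np.cos(yaw),np.sin(yaw)]);al=q[:,:2]@ax
    lo,hi=np.percentile(al,[1,99]);r=res(b.x)
    c=(lo+hi)/2*ax+b.x[1]*np.array([-np.sin(yaw),np.cos(yaw)])
    print('roll n',len(q),'yaw',np.degrees(yaw).round(2),'c',c.round(4),'zc',b.x[2].round(4),'len',(hi-lo).round(4),'rms',np.sqrt(np.mean(r**2)).round(4))
E
python3 - <<'E'
from h import *
d=load('wrist');w=cloud(d);x,y,z=w[...,0],w[...,1],w[...,2]
v,u=np.mgrid[:420,:560]
s=(abs(u-284)<35)&(v>165)&(v<225)&(z>.06)&(z<.1)
fitroll(w[s]); fitroll(w[s&(z>.07)])
# cradle rods ends for yaw: enlarge
c=cv2.resize(d['color'][130:260,230:340,::-1],None,fx=5,fy=5,interpolation=cv2.INTER_CUBIC);cv2.imwrite('pics/w1c.png',c)
E
```

```text
roll n 2278 yaw 102.36 c [0.4935 0.2088] zc 0.0562 len 0.0393 rms 0.0022
roll n 2070 yaw 102.32 c [0.4935 0.2088] zc 0.0562 len 0.0393 rms 0.0016
```

View pics/w1c.png

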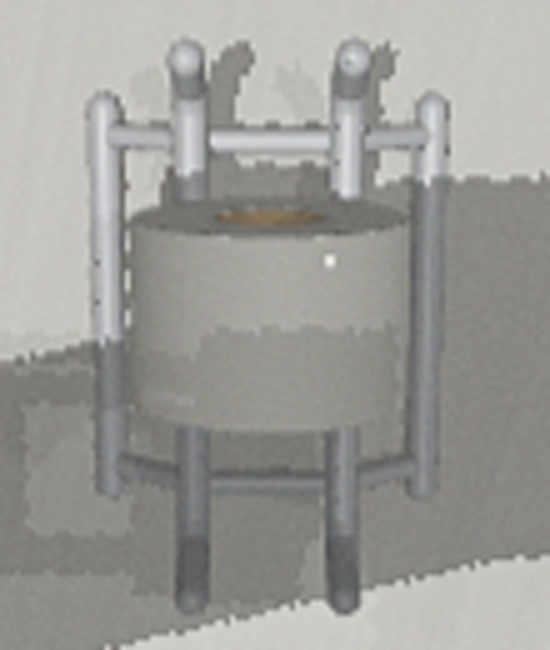

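>>> {"op": "play_rows", "data": {
  "deltas": "1 5 -12 48 2 0 0; 1 10 -24 96 4 0 0; 1 15 -36 144 6 0 0; 1 20 -48 192 8 0 0; 1 25 -60 240 10 0 0; 1 30 -72 288 12 0 0; 1 35 -84 336 13.7 0 0; 1 38 -98 384 13.7 0 0; 1 40 -110 432 13.7 0 0; 1 40 -113 448 13.7 0 0; 1 40 -113 448 13.7 0 0; 1 40 -113 448 13.7 0 0"
}}

```text
time: 2.5
tcp_pos: [0.4772, -0.2537, 0.2001]
eef_rot: [-2.687, 1.569, 2.007]
force: [-0.3, -0.2, -0.2]
finger_gap: 1.002
```

```bash
python3 - <<'E'
from h import *
d=cap('wrist');cv2.imwrite('pics/w2.png',d['color'][...,::-1]);print(d['tp'],d['T'].round(3).tolist())
E
```

```text
[ 0.47721065 -0.25368341  0.20014523] [[1.0, -0.017, -0.005, 0.479], [-0.018, -0.968, -0.252, -0.184], [-0.001, 0.252, -0.968, 0.349], [0.0, 0.0, 0.0, 1.0]]
```

View pics/w2.png

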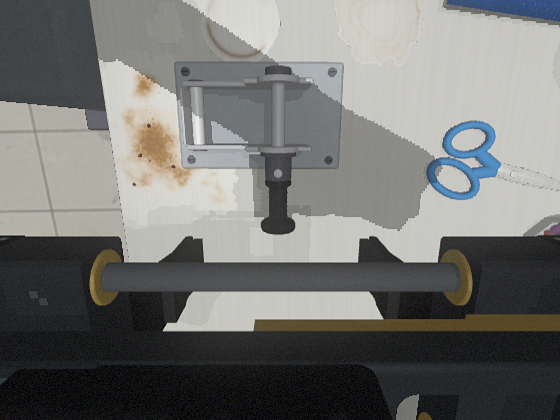

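The wrist view shows the holder with its knob at about (278,205), flange near (278,227), and the cheeks at rows 82 and 149.

```bash
python3 - <<'E'
from h import *
d=load('wrist');w=cloud(d);x,y,z=w[...,0],w[...,1],w[...,2];v,u=np.mgrid[:420,:560]
a=(v<236)&(u>170)&(u<350)&(v>50)
for name,m in dict(spindle=a&(y>-.19)&(y<-.16)&(z>.05),barrel=a&(y<-.215)&(y>-.228)&(z>.05),waist=a&(y<-.245)&(y>-.262)&(z>.045),flange=a&(y<-.268)&(z>.03)).items():
    p=w[m]
    if len(p)==0: print(name,0);continue
    top=p[p[:,2]>np.percentile(p[:,2],70)]
    print(name,len(p),p.min(0).round(4),p.max(0).round(4),'mid x',((p[:,0].min()+p[:,0].max())/2).round(4),'topx',top.mean(0).round(4))
for y0 in np.arange(-.29,-.11,.004):
    m=a&(y>y0)&(y<y0+.004)&(z>.05); p=w[m]
    if len(p): print(y0.round(3),len(p),'x',p[:,0].min().round(4),p[:,0].max().round(4),'zmax',np.percentile(p[:,2],95).round(4))
c=cv2.resize(d['color'][50:240,165:355,::-1],None,fx=4,fy=3.1,interpolation=cv2.INTER_CUBIC)
c=cv2.resize(d['color'][50:240,165:355,::-1],None,fx=3,fy=3,interpolation=cv2.INTER_CUBIC);cv2.imwrite('pics/w2c.png',c)
E
```

```text
spindle 462 [ 0.4708 -0.1896  0.0548] [ 0.4826 -0.1601  0.0646] mid x 0.4767 topx [ 0.4769 -0.1741  0.0626]
barrel 365 [ 0.4638 -0.228   0.059 ] [ 0.4873 -0.2151  0.0754] mid x 0.4755 topx [ 0.4758 -0.2214  0.0719]
waist 311 [ 0.4666 -0.2615  0.0567] [ 0.4832 -0.245   0.0665] mid x 0.4749 topx [ 0.475  -0.2535  0.0652]
flange 483 [ 0.4582 -0.2814  0.0506] [ 0.4907 -0.268   0.075 ] mid x 0.4745 topx [ 0.4746 -0.2754  0.0726]
-0.282 67 x 0.4583 0.4905 zmax 0.0734
-0.278 137 x 0.4584 0.4906 zmax 0.0737
-0.274 198 x 0.4582 0.4907 zmax 0.073
-0.27 119 x 0.4614 0.4858 zmax 0.068
-0.266 74 x 0.4664 0.483 zmax 0.0654
-0.262 71 x 0.4666 0.483 zmax 0.0657
-0.258 75 x 0.4666 0.4831 zmax 0.0656
-0.254 74 x 0.4668 0.4832 zmax 0.0655
-0.25 70 x 0.4669 0.4832 zmax 0.0658
-0.246 79 x 0.4669 0.4833 zmax 0.0654
-0.242 65 x 0.4671 0.4833 zmax 0.0653
-0.238 86 x 0.4635 0.4871 zmax 0.0688
-0.234 115 x 0.4636 0.4872 zmax 0.069
-0.23 102 x 0.4637 0.4872 zmax 0.0698
-0.226 110 x 0.4638 0.4872 zmax 0.0745
-0.222 127 x 0.464 0.4872 zmax 0.0745
-0.218 109 x 0.4641 0.4873 zmax 0.0696
-0.214 123 x 0.4642 0.4884 zmax 0.069
-0.21 135 x 0.4596 0.4921 zmax 0.0732
-0.206 241 x 0.4459 0.507 zmax 0.0752
-0.202 233 x 0.4461 0.5064 zmax 0.0753
-0.198 53 x 0.4711 0.4821 zmax 0.0631
-0.194 64 x 0.4712 0.4822 zmax 0.0633
-0.19 55 x 0.4713 0.4822 zmax 0.0633
-0.186 62 x 0.4714 0.4823 zmax 0.0629
-0.182 64 x 0.4715 0.4824 zmax 0.0628
-0.178 50 x 0.4716 0.4824 zmax 0.0629
-0.174 65 x 0.4708 0.4825 zmax 0.063
-0.17 68 x 0.4708 0.4825 zmax 0.0629
-0.166 66 x 0.4709 0.4826 zmax 0.0634
-0.162 63 x 0.471 0.4826 zmax 0.0631
-0.158 68 x 0.4711 0.4827 zmax 0.0634
-0.154 68 x 0.4712 0.4828 zmax 0.0629
-0.15 144 x 0.4714 0.5067 zmax 0.0697
-0.146 429 x 0.4469 0.5074 zmax 0.0755
-0.142 133 x 0.4471 0.4961 zmax 0.0747
-0.138 131 x 0.4665 0.4882 zmax 0.0682
-0.134 32 x 0.4666 0.4882 zmax 0.0679
```

View pics/w2c.png

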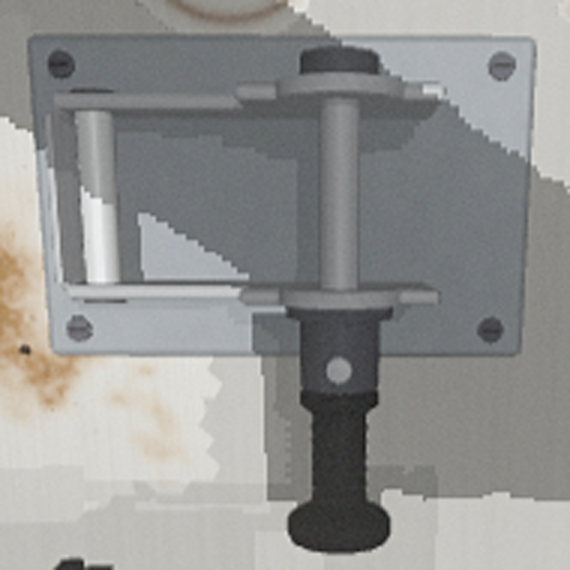

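```bash
python3 - <<'E'
from h import *
goal([.4748,-.259,.051],np.radians(-1.4))
E
```

```text
t 2.55 shift mm [149.2  -2.4   6.1] rot [ 0.42 -0.08  0.02]
t 2.55 shift mm [149.2  -2.4   6.1] rot [-1.7958e+02 -4.0000e-02 -1.3000e-01]
```

>>> {"op": "play_rows", "data": {
  "deltas": "1 35 -2 5 0.4 0 0; 1 70 -2 6 0.4 0 0; 1 100 -2 6 0.4 0 0; 1 125 -2 6 0.4 0 0; 1 140 -2 6 0.4 0 0; 1 149 -2 6 0.4 0 0; 1 149 -2 6 0.4 0 0; 1 149 -2 6 0.4 0 0",
  "squeeze": 30
}}

```text
time: 3.35
tcp_pos: [0.4752, -0.2619, 0.0525]
eef_rot: [1.42, 1.569, -0.178]
force: [-0.9, -0.4, -0.4]
finger_gap: 1.0
```

```bash
python3 - <<'E'
from h import *
goal([.4748,-.259,.051],np.radians(-1.4));o=robot.get_obs();print(o['tcp_pos'],o['force'])
E
```

```text
t 3.35 shift mm [ 1.5 -0.5 -2.9] rot [-0.17  0.01 -0.09]
t 3.35 shift mm [ 1.5 -0.5 -2.9] rot [ 1.7982e+02 -1.4000e-01 -2.0000e-02]
[ 0.47517713 -0.26186919  0.05245687] [-0.86686328 -0.35197466 -0.37607417]
```

>>> {"op": "play_rows", "data": {
  "deltas": "1 1.5 -0.5 -3 0 0 0; 1 1.5 -0.5 -3 0 0 0; 1 1.5 -0.5 -3 0 0 0"
}}

```text
time: 3.65
tcp_pos: [0.4743, -0.2589, 0.0506]
eef_rot: [1.587, 1.57, -0.012]
force: [0.1, 0.4, -0.2]
finger_gap: 1.003
```

```bash
python3 - <<'E'
from h import *
for n in('scene','top'):
  d=cap(n)
  goal([.4748,-.259,.051],np.radians(-1.4))
c=load('scene')['color'][220:330,270:440,::-1]
cv2.imwrite('pics/s3.png',cv2.resize(c,None,fx=4,fy=4,interpolation=cv2.INTER_CUBIC))
E
```

```text
t 3.7 shift mm [-0.5  0.6  0.1] rot [-0.21 -0.   -0.05]
t 3.7 shift mm [-0.5  0.6  0.1] rot [ 1.7979e+02 -9.0000e-02  0.0000e+00]
t 3.75 shift mm [-0.6  0.7 -0. ] rot [-0.21  0.   -0.04]
t 3.75 shift mm [-0.6  0.7 -0. ] rot [ 1.7979e+02 -7.0000e-02 -0.0000e+00]
```

View pics/s3.png

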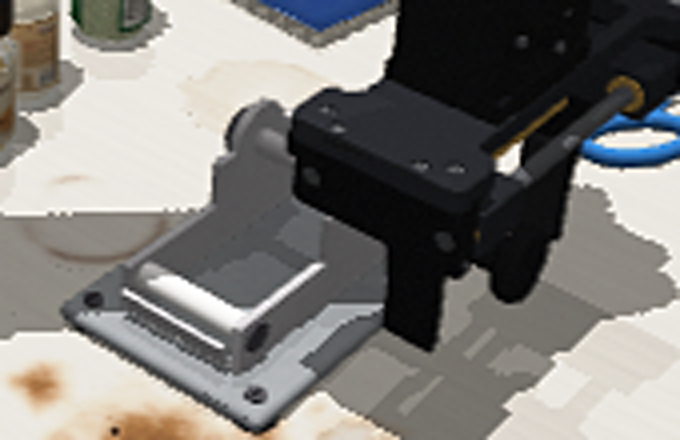

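The fingers straddle the waist ahead of the flange. Closing now.

>>> {"op": "play_rows", "data": {
  "deltas": "-1 0 0 0 0 0 0; -1 0 0 0 0 0 0; -1 0 0 0 0 0 0; -1 0 0 0 0 0 0; -1 0 0 0 0 0 0; -1 0 0 0 0 0 0; -1 0 0 0 0 0 0; -1 0 0 0 0 0 0",
  "squeeze": 30
}}

```text
time: 4.55
tcp_pos: [0.4739, -0.2589, 0.0501]
eef_rot: [2.46, 1.571, 0.861]
force: [0.1, 0.2, 0.9]
finger_gap: 0.358
```

>>> {"op": "play_rows", "data": {
  "deltas": "-1 0 0 0 0 0 0; -1 0 0 0 0 0 0; -1 0 0 0 0 0 0; -1 0 0 0 0 0 0; -1 0 0 0 0 0 0; -1 0 0 0 0 0 0"
}}

```text
time: 5.15
tcp_pos: [0.4743, -0.2589, 0.0501]
eef_rot: [1.33, 1.57, -0.269]
force: [2.8, -0.3, -2.2]
finger_gap: 0.183
```

>>> {"op": "play_rows", "data": {
  "deltas": "-1 0 0 6 0 0 0; -1 0 0 14 0 0 0; -1 0 0 22 0 0 0; -1 0 0 30 0 0 0; -1 0 0 38 0 0 0; -1 0 0 46 0 0 0; -1 0 0 53 0 0 0; -1 0 0 59 0 0 0; -1 0 0 64 0 0 0; -1 0 0 68 0 0 0; -1 0 0 71 0 0 0; -1 0 0 73 0 0 0",
  "squeeze": 35
}}

```text
time: 6.35
tcp_pos: [0.4728, -0.3291, 0.05]
eef_rot: [3.108, 1.566, 1.51]
force: [1.5, 9.5, 5.0]
finger_gap: 0.181
```

```bash
python3 - <<'E'
from h import *
o=robot.get_obs();print(o['tcp_pos'],o['force'],o['finger_gap'])
for n in('scene','top'):
  d=cap(n)
c=load('scene')['color'][220:350,270:460,::-1]
cv2.imwrite('pics/s4.png',cv2.resize(c,None,fx=4,fy=4,interpolation=cv2.INTER_CUBIC))
E
```

```text
[ 0.47275742 -0.3291018   0.05001599] [1.50899563 9.54661986 4.96847894] 0.18057375535686032
```

View pics/s4.png

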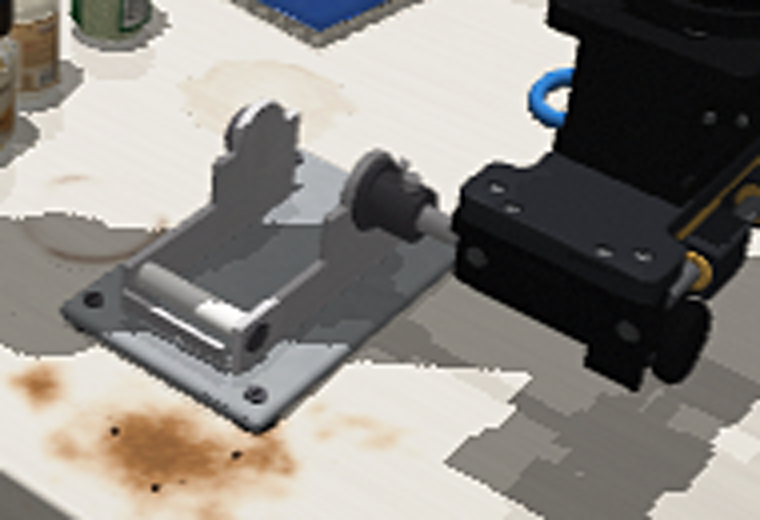

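The spindle has left the gap. I'll pull a little more to feel the stop.

>>> {"op": "play_rows", "data": {
  "deltas": "-1 0 0 1 0 0 0; -1 0 0 2 0 0 0; -1 0 0 3 0 0 0; -1 0 0 3 0 0 0"
}}

```text
time: 6.85
tcp_pos: [0.4728, -0.3292, 0.0499]
eef_rot: [-3.013, 1.561, 1.674]
force: [0.9, 13.1, 6.7]
finger_gap: 0.181
```

At the stop: the TCP held while the force rose. I'll relax the push and then open.

>>> {"op": "play_rows", "data": {
  "deltas": "-1 0 0 -3 0 0 0; -1 0 0 -5 0 0 0; -1 0 0 -5 0 0 0"
}}

```text
time: 7.15
tcp_pos: [0.4727, -0.3286, 0.0501]
eef_rot: [2.672, 1.569, 1.074]
force: [4.2, 4.8, 0.9]
finger_gap: 0.18
```

>>> {"op": "play_rows", "data": {
  "deltas": "0 0 0 0 0 0 0; 0 0 0 0 0 0 0; 0 0 0 0 0 0 0; 0 0 0 0 0 0 0; 0 0 0 0 0 0 0; 0 0 0 0 0 0 0; 0 0 0 0 0 0 0; 0 0 0 0 0 0 0"
}}

```text
time: 7.95
tcp_pos: [0.4719, -0.33, 0.0501]
eef_rot: [0.899, 1.57, -0.7]
force: [0.2, -0.1, -0.1]
finger_gap: 0.497
```

```bash
python3 - <<'E'
from h import *
for n in('scene','top'):
  d=cap(n)
c=load('scene')['color'][220:350,270:460,::-1]
cv2.imwrite('pics/s5.png',cv2.resize(c,None,fx=4,fy=4,interpolation=cv2.INTER_CUBIC))
E
```

```text
(no output)
```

View pics/s5.png

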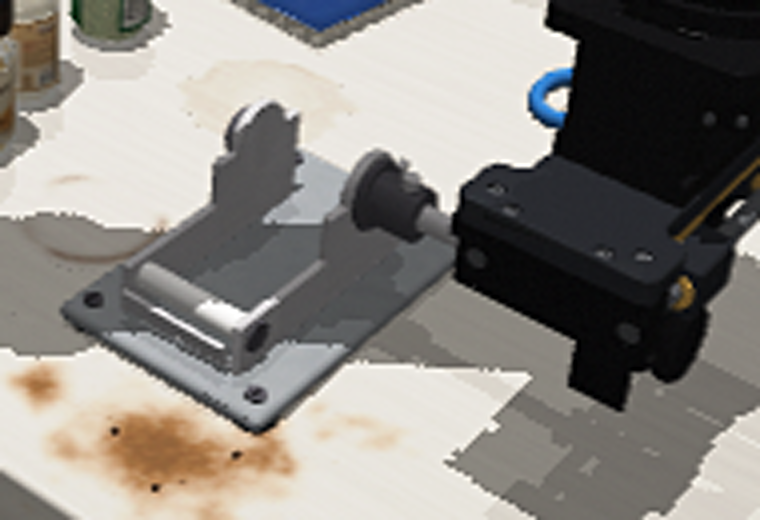

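Force is about 0 and the spindle stays out. Open wider and rise straight up.

>>> {"op": "play_rows", "data": {
  "deltas": "1 0 0 0 0 0 0; 1 0 0 0 0 0 0; 1 0 0 0 0 0 0; 1 -10 0 0 0 0 0; 1 -40 0 0 0 0 0; 1 -80 0 0 0 0 0; 1 -120 0 0 0 0 0; 1 -150 0 0 0 0 0; 1 -180 0 0 0 0 0; 1 -190 0 0 0 0 0; 1 -190 0 0 0 0 0"
}}

```text
time: 9.15
tcp_pos: [0.4725, -0.3305, 0.2419]
eef_rot: [1.285, 1.567, -0.314]
force: [-0.9, 0.0, -0.7]
finger_gap: 0.999
```

```bash
python3 - <<'E'
from h import *
d=cap('wrist');cv2.imwrite('pics/w6.png',d['color'][...,::-1]);print(d['tp'])
goal([.4935,.208,.24],np.radians(12.3))
w=cloud(d);x,y,z=w[...,0],w[...,1],w[...,2];v,u=np.mgrid[:420,:560]
a=(v<236)&(v>5)&(x>.4)&(x<.55)
for y0 in np.arange(-.36,-.13,.01):
    p=w[a&(y>y0)&(y<y0+.01)&(z>.05)&(z<.1)]
    if len(p): print(y0.round(3),len(p),'x',p[:,0].min().round(4),p[:,0].max().round(4),'zmax',np.percentile(p[:,2],95).round(4))
for y0,x0 in((-.215,0),(-.16,0)):
  for s in(-1,1):
    m=a&(y>y0)&(y<y0+.03)&(z>.071)&((x-.4768)*s>.018);p=w[m];print(len(p),np.percentile(p[:,1],[2,50,98]).round(4),np.median(p[:,0]).round(4)) if len(p) else 0
E
```

```text
[ 0.47249157 -0.33053079  0.24188652]
t 9.2 shift mm [ 2.000e-01  6.500e+00 -5.383e+02] rot [-13.92  -0.    -0.04]
t 9.2 shift mm [ 2.000e-01  6.500e+00 -5.383e+02] rot [ 1.6608e+02 -6.0000e-02  0.0000e+00]
-0.35 268 x 0.4561 0.4895 zmax 0.0734
-0.34 207 x 0.4587 0.4873 zmax 0.0695
-0.33 149 x 0.4646 0.4822 zmax 0.0656
-0.32 145 x 0.4649 0.4824 zmax 0.0657
-0.31 200 x 0.4622 0.4858 zmax 0.0692
-0.3 102 x 0.4688 0.4797 zmax 0.063
-0.29 106 x 0.4691 0.4799 zmax 0.0633
-0.28 115 x 0.4686 0.4802 zmax 0.063
-0.27 120 x 0.4687 0.4804 zmax 0.0632
-0.26 118 x 0.4691 0.4807 zmax 0.063
-0.25 127 x 0.4694 0.4809 zmax 0.063
-0.24 160 x 0.4641 0.4872 zmax 0.0679
-0.23 263 x 0.4642 0.4874 zmax 0.0746
-0.22 261 x 0.4638 0.4876 zmax 0.0692
-0.21 605 x 0.4452 0.5067 zmax 0.0751
-0.2 13 x 0.4474 0.4779 zmax 0.0692
```

View pics/w6.png

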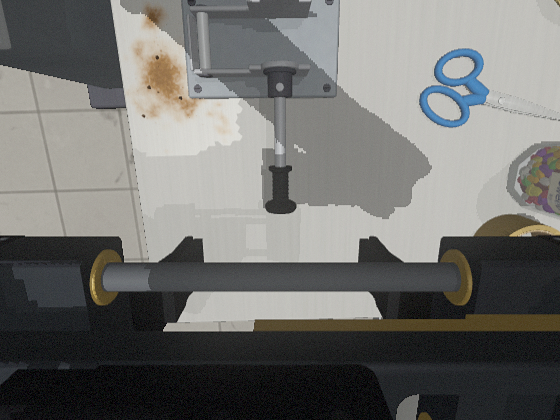

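The knob is at (281,190), about 70 mm out and free of the gripper, so the catch holds. Now the roll.

>>> {"op": "play_rows", "data": {
  "deltas": "1 0 1 -48 -1 0 0; 1 0 2 -96 -2 0 0; 1 0 3 -144 -4 0 0; 1 0 4 -192 -6 0 0; 1 0 5 -240 -8 0 0; 1 0 6 -288 -10 0 0; 1 0 6 -336 -12 0 0; 1 0 6 -384 -13.9 0 0; 1 0 6 -432 -13.9 0 0; 1 0 6 -480 -13.9 0 0; 1 0 6 -525 -13.9 0 0; 1 0 6 -538 -13.9 0 0"
}}

```text
time: 10.4
tcp_pos: [0.4905, 0.2136, 0.2374]
eef_rot: [-1.787, 1.567, -3.135]
force: [-0.2, -0.1, -1.1]
finger_gap: 1.0
```

>>> {"op": "play_rows", "data": {
  "deltas": "1 40 0 0 0 0 0; 1 60 0 0 0 0 0; 1 60 0 0 0 0 0; 1 60 0 0 0 0 0"
}}

```text
time: 10.8
tcp_pos: [0.4926, 0.2069, 0.1793]
eef_rot: [-1.152, 1.569, -2.509]
force: [0.7, 0.2, 0.1]
finger_gap: 1.004
```

```bash
python3 - <<'E'
from h import *
d=cap('wrist');cv2.imwrite('pics/w7.png',d['color'][...,::-1]);print(d['tp'])
goal([.4935,.2088,.051],np.radians(12.3))
w=cloud(d);x,y,z=w[...,0],w[...,1],w[...,2]
s=(abs(x-.4935)<.05)&(abs(y-.208)<.05)&(z>.065)&(z<.092)
fitroll(w[s])
E
```

```text
[0.49263882 0.20691634 0.17933236]
t 10.85 shift mm [129.5   0.4  -1.4] rot [-0.06  0.   -0.02]
t 10.85 shift mm [129.5   0.4  -1.4] rot [ 1.7994e+02 -3.0000e-02 -0.0000e+00]
roll n 3329 yaw 102.39 c [0.4935 0.2087] zc 0.0562 len 0.0395 rms 0.0024
```

View pics/w7.png

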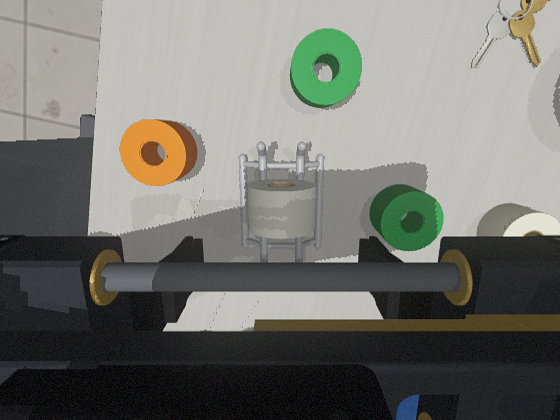

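Same roll, at (282,208) in the picture. The nearest green ring's edge is about 80 mm away, clear of the fingers. Descending.

>>> {"op": "play_rows", "data": {
  "deltas": "1 35 0 -1 0 0 0; 1 70 0.5 -1.5 0 0 0; 1 95 0.5 -1.5 0 0 0; 1 112 0.5 -1.5 0 0 0; 1 122 0.5 -1.5 0 0 0; 1 129 0.5 -1.5 0 0 0; 1 129 0.5 -1.5 0 0 0; 1 129 0.5 -1.5 0 0 0; 1 129 0.5 -1.5 0 0 0"
}}

```text
time: 11.75
tcp_pos: [0.494, 0.2097, 0.0522]
eef_rot: [1.906, 1.569, 0.549]
force: [0.6, 0.4, -0.3]
finger_gap: 1.002
```

```bash
python3 - <<'E'
from h import *
goal([.4935,.2087,.051],np.radians(12.3));o=robot.get_obs();print(o['tcp_pos'],o['force'])
d=cap('scene')
c=d['color'][140:270,130:320,::-1]
cv2.imwrite('pics/s8.png',cv2.resize(c,None,fx=4,fy=4,interpolation=cv2.INTER_CUBIC))
E
```

```text
t 11.75 shift mm [ 1.2 -0.7  0.9] rot [-0.02 -0.04 -0.11]
t 11.75 shift mm [ 1.2 -0.7  0.9] rot [ 1.7998e+02 -1.8000e-01  6.0000e-02]
[0.49397247 0.20969102 0.05217744] [ 0.56546474  0.38569468 -0.26576883]
```

View pics/s8.png

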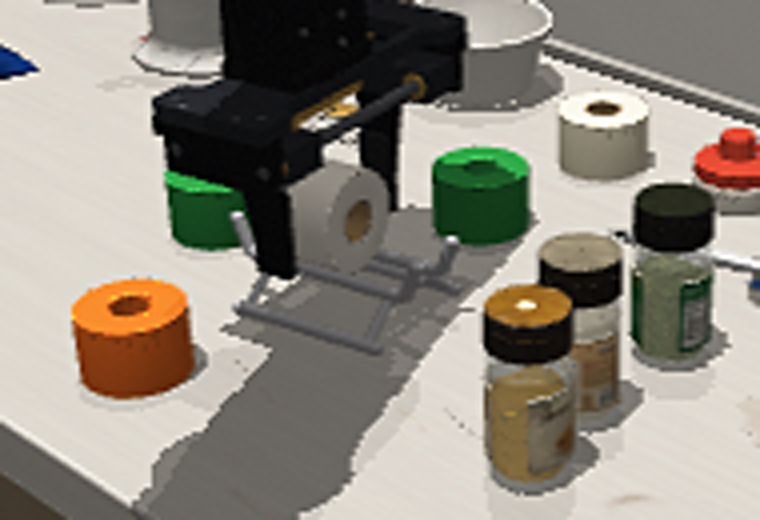

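The fingers stand either side of the white roll. Closing.

>>> {"op": "play_rows", "data": {
  "deltas": "1 1 -0.5 1 0 0 0; 1 1 -0.5 1 0 0 0; -1 1 -0.5 1 0 0 0; -1 1 -0.5 1 0 0 0; -1 1 -0.5 1 0 0 0; -1 1 -0.5 1 0 0 0; -1 1 -0.5 1 0 0 0; -1 1 -0.5 1 0 0 0; -1 1 -0.5 1 0 0 0; -1 1 -0.5 1 0 0 0; -1 1 -0.5 1 0 0 0",
  "squeeze": 25
}}

```text
time: 12.9
tcp_pos: [0.4929, 0.2082, 0.05]
eef_rot: [-2.969, 1.571, 1.958]
force: [0.0, -0.4, -0.2]
finger_gap: 0.687
```

```bash
python3 - <<'E'
from h import *
o=robot.get_obs();print(o['tcp_pos'],o['force'],o['finger_gap']*87)
E
```

```text
[0.49287932 0.20821836 0.05004055] [ 0.02321631 -0.40301403 -0.24751762] 59.74211984209891
```

>>> {"op": "play_rows", "data": {
  "deltas": "-1 -5 0 0 0 0 0; -1 -20 0 0 0 0 0; -1 -45 0 0 0 0 0; -1 -80 0 0 0 0 0; -1 -115 0 0 0 0 0; -1 -150 0 0 0 0 0; -1 -165 0 0 0 0 0; -1 -170 0 0 0 0 0; -1 -170 0 0 0 0 0"
}}

```text
time: 13.8
tcp_pos: [0.4926, 0.2081, 0.2196]
eef_rot: [-1.461, 1.57, -2.817]
force: [0.1, 0.5, -0.3]
finger_gap: 0.68
```

```bash
python3 - <<'E'
from h import *
goal([.4768,-.174,.22],np.radians(-1.4));o=robot.get_obs();print(o['tcp_pos'],o['force'],o['finger_gap']*87)
d=cap('wrist');cv2.imwrite('pics/w9.png',d['color'][...,::-1])
d=cap('scene')
c=d['color'][80:270,130:320,::-1]
cv2.imwrite('pics/s9.png',cv2.resize(c,None,fx=3,fy=3,interpolation=cv2.INTER_CUBIC))
E
```

```text
t 13.8 shift mm [-3.00e-01 -9.68e+01  3.70e+02] rot [1.369e+01 1.000e-02 2.000e-02]
t 13.8 shift mm [-3.00e-01 -9.68e+01  3.70e+02] rot [-1.6631e+02 -4.0000e-02  1.0000e-02]
[0.49264979 0.20812946 0.21960282] [ 0.10845505  0.5165029  -0.34724773] 59.195222804288846
```

View pics/s9.png

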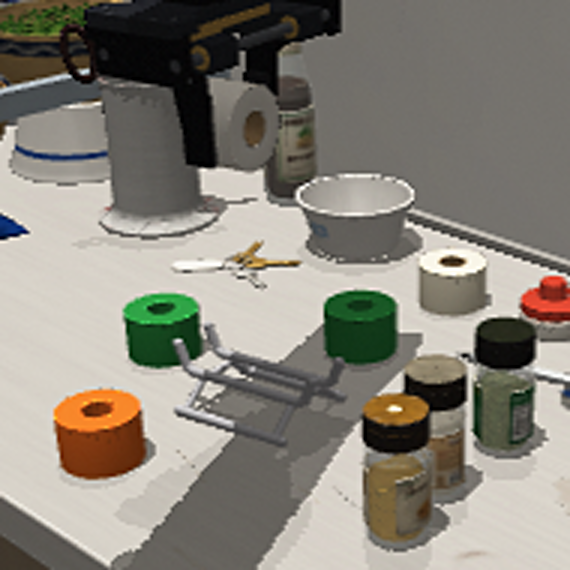

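View pics/w9.png

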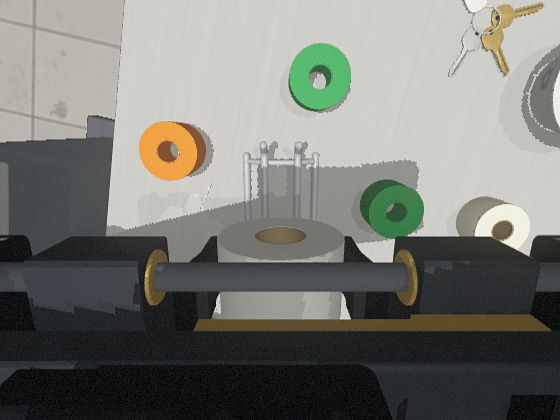

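The roll is lifted and held, and its end face and core show at wrist (280,237). I'll measure where it sits in the tool.

```bash
cat >> h.py <<'E'
def inhand(pr=True):
    d=load('wrist');M=d['mount'];K=d['mtx'];z=d['depth'];v,u=np.mgrid[:420,:560]
    p=np.stack([(u-K[0,2])/K[0,0]*z,(v-K[1,2])/K[1,1]*z,z],-1)@M[:3,:3].T+M[:3,3]
    m=(z>0)&(u>205)&(u<355)&(v>205)&(v<340)&(abs(p[...,0])<.06)&(abs(p[...,1])<.034)&(abs(p[...,2])<.035)
    return d,p,m
E
python3 - <<'E'
from h import *
d,p,m=inhand()
q=p[m];print(len(q),q.min(0),q.max(0));print(np.histogram(q[:,2],bins=20))
f=q[(q[:,2]<q[:,2].min()+.004)]
A=np.c_[f[:,:2],np.ones(len(f))];c,_,_,_=np.linalg.lstsq(A,f[:,2],rcond=None);print('face plane z=ax+by+c deg',np.degrees(c[:2]),c[2],len(f))
print('face y range',np.percentile(f[:,1],[.5,99.5]),'x range',np.percentile(f[:,0],[.5,99.5]))
# top surface
t=q[(q[:,2]>f[:,2].max()+.002)];print(np.percentile(t[:,0],[1,50]),t[:,1].min(),t[:,1].max())
# core ellipse
c=cv2.resize(d['color'][205:345,200:360,::-1],None,fx=5,fy=4,interpolation=cv2.INTER_CUBIC);cv2.imwrite('pics/w9c.png',c)
w=cloud(load('scene'));w=w.reshape(-1,3)
o=robot.get_obs();g=o['tcp_pos']
s=(np.linalg.norm(w-(g+[0,0,.005]),axis=1)<.045)&(w[:,2]<.245)
np.save('sc.npy',w[s]);print(s.sum(),w[s].min(0),w[s].max(0))
E
```

```text
9061 [-0.03836747 -0.03397074 -0.0205193 ] [0.02384556 0.03395464 0.01996434]
(array([4158,  420,  271,  173,  197,  120,    2,  170,  368,  481,  535,
        583,  583,  476,  247,  131,   73,   44,   20,    9]), array([-0.0205193 , -0.01849512, -0.01647094, -0.01444676, -0.01242257,
       -0.01039839, -0.00837421, -0.00635003, -0.00432584, -0.00230166,
       -0.00027748,  0.0017467 ,  0.00377089,  0.00579507,  0.00781925,
        0.00984343,  0.01186762,  0.0138918 ,  0.01591598,  0.01794016,
        0.01996434]))
face plane z=ax+by+c deg [-0.28193142 -0.04417301] -0.019595859866126084 4572
face y range [-0.02809613  0.02967854] x range [-0.03670099  0.02185374]
[-0.03751358 -0.03282703] -0.03397073737940554 0.03395463790130934
627 [0.44971321 0.17902422 0.19501298] [0.53212044 0.2109125  0.24495915]
```

View pics/w9c.png

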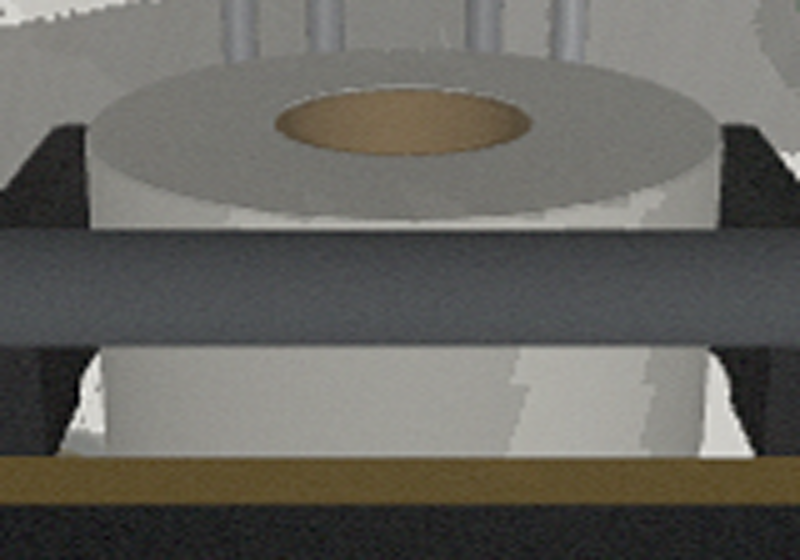

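```bash
python3 - <<'E'
from h import *
d,p,m=inhand();M=d['mount'];K=d['mtx']
def onface(u,v,z0=-.0196):
    r=M[:3,:3]@np.array([(u-K[0,2])/K[0,0],(v-K[1,2])/K[1,1],1]);return M[:3,3]+r*(z0-M[2,3])/r[2]
g=lambda a,b:onface(200+(a+.5)/5-.5,205+(b+.5)/4-.5)*1000
for n,q in dict(coreL=(275,122),coreR=(531,122),coreT=(403,88),coreB=(403,156),outT=(403,47),outB=(403,219),outL=(87,140),outR=(722,140)).items():print(n,g(*q).round(1))
# 3D edge of face: circle fit on boundary of face pts
f=p[m&(p[...,2]<-.0185)];
h=cv2.convexHull((f[:,:2]*1000).astype(np.float32))[:,0]
r=least_squares(lambda t:np.hypot(h[:,0]-t[0],h[:,1]-t[1])-t[2],[-5,0,30],loss='soft_l1');print(r.x)
E
```

```text
coreL [ -7.8 -11.5 -19.6]
coreR [ -7.8  13.  -19.6]
coreT [  5.4   0.7 -19.6]
coreB [-19.    0.8 -19.6]
outT [ 24.7   0.7 -19.6]
outB [-36.1   0.8 -19.6]
outL [-14.  -28.3 -19.6]
outR [-13.9  30.2 -19.6]
[-7.13327052  0.98364694 30.54552005]
```

>>> {"op": "play_rows", "data": {
  "deltas": "-1 0 -12 46 2 0 0; -1 0 -24 92 4 0 0; -1 0 -36 138 6 0 0; -1 0 -48 184 8 0 0; -1 0 -60 230 10 0 0; -1 0 -72 270 12 0 0; -1 0 -82 305 13.7 0 0; -1 0 -89 335 13.7 0 0; -1 0 -95 358 13.7 0 0; -1 0 -97 370 13.7 0 0; -1 0 -97 370 13.7 0 0; -1 0 -97 370 13.7 0 0"
}}

```text
time: 15.1
tcp_pos: [0.4768, -0.1725, 0.2192]
eef_rot: [-2.039, 1.569, 2.65]
force: [-0.5, 0.1, -0.3]
finger_gap: 0.686
```

>>> {"op": "play_rows", "data": {
  "deltas": "-1 20 0 0 0 0 0; -1 40 0 0 0 0 0; -1 45 0 0 0 0 0; -1 45 0 0 0 0 0; -1 45 0 0 0 0 0; -1 45 0 0 0 0 0"
}}

```text
time: 15.7
tcp_pos: [0.4776, -0.1738, 0.1761]
eef_rot: [1.575, 1.569, -0.019]
force: [-0.1, -0.4, -0.7]
finger_gap: 0.677
```

```bash
python3 - <<'E'
from h import *
o=robot.get_obs();print(o['tcp_pos'],o['force'],o['finger_gap']*87)
d=cap('wrist');cv2.imwrite('pics/w10.png',d['color'][...,::-1])
goal([.476,-.1736,.05],np.radians(-1.4))
w=cloud(d);x,y,z=w[...,0],w[...,1],w[...,2];v,u=np.mgrid[:420,:560]
a=(v<225)&(x>.43)&(x<.52)&(z>.071)&(z<.08)
p=w[a];print(len(p));print(np.histogram(p[:,1],bins=np.arange(-.215,-.13,.0025)))
E
```

```text
[ 0.47761601 -0.17376611  0.1760579 ] [-0.09292935 -0.37078547 -0.69357875] 58.94015057137016
t 15.75 shift mm [126.   -1.8  -0.3] rot [ 0.  -0.  -0.1]
t 15.75 shift mm [126.   -1.8  -0.3] rot [-1.8e+02  1.6e-01 -0.0e+00]
286
(array([ 0,  0,  0,  0,  0,  0,  0,  0,  0,  0,  0,  0,  0,  0,  0,  0,  0,
        0,  0,  0,  0,  0,  0,  0,  0,  0,  0, 27, 86, 75,  0,  0,  0]), array([-0.215 , -0.2125, -0.21  , -0.2075, -0.205 , -0.2025, -0.2   ,
       -0.1975, -0.195 , -0.1925, -0.19  , -0.1875, -0.185 , -0.1825,
       -0.18  , -0.1775, -0.175 , -0.1725, -0.17  , -0.1675, -0.165 ,
       -0.1625, -0.16  , -0.1575, -0.155 , -0.1525, -0.15  , -0.1475,
       -0.145 , -0.1425, -0.14  , -0.1375, -0.135 , -0.1325]))
```

View pics/w10.png

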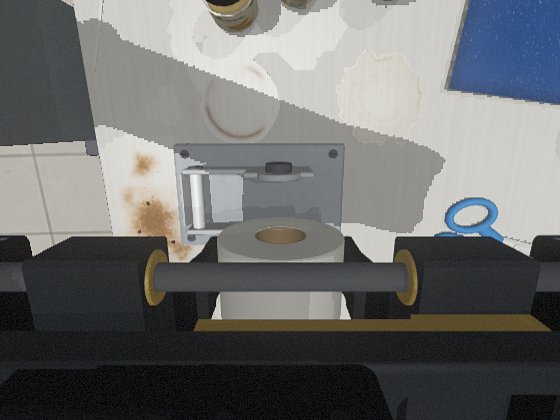

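The roll is over the holder. Going down to just above the cheek tops and re-reading.

>>> {"op": "play_rows", "data": {
  "deltas": "-1 20 -1 0 0 0 0; -1 40 -1.5 -0.5 0 0 0; -1 52 -1.8 -0.5 0 0 0; -1 58 -1.8 -0.5 0 0 0; -1 58 -1.8 -0.5 0 0 0; -1 58 -1.8 -0.5 0 0 0; -1 58 -1.8 -0.5 0 0 0"
}}

```text
time: 16.45
tcp_pos: [0.4758, -0.1736, 0.1179]
eef_rot: [1.519, 1.569, -0.076]
force: [0.8, -0.4, -0.4]
finger_gap: 0.68
```

```bash
python3 - <<'E'
from h import *
o=robot.get_obs();print(o['tcp_pos'],o['force'],o['finger_gap']*87)
d=cap('wrist');cv2.imwrite('pics/w11.png',d['color'][...,::-1])
goal([.476,-.173,.05],np.radians(-1.4))
w=cloud(d);x,y,z=w[...,0],w[...,1],w[...,2];v,u=np.mgrid[:420,:560]
a=(v<235)&(x>.43)&(x<.52)&(z>.071)&(z<.08)
p=w[a];print(len(p),np.percentile(p[:,1],[1,50,99]),p[:,0].min(),p[:,0].max(),np.median(p[:,2]))
d,p,m=inhand();f=p[m&(p[...,2]<-.0175)&(p[...,2]>-.022)];print('face',np.median(f,0))
s=cap('scene');cv2.imwrite('pics/s11.png',cv2.resize(s['color'][200:340,260:440,::-1],None,fx=4,fy=4,interpolation=cv2.INTER_CUBIC))
E
```

```text
[ 0.47577509 -0.17362218  0.11793159] [ 0.78888189 -0.41219321 -0.37322915] 59.151602731412225
t 16.5 shift mm [67.8  0.2 -0.6] rot [-0.01  0.   -0.09]
t 16.5 shift mm [67.8  0.2 -0.6] rot [ 1.7999e+02 -1.4000e-01 -0.0000e+00]
294 [-0.14579672 -0.14305299 -0.14078022] 0.46422624790543265 0.4897841993777909 0.07403050442473509
face [-0.01683576  0.00052578 -0.01998726]
```

View pics/s11.png

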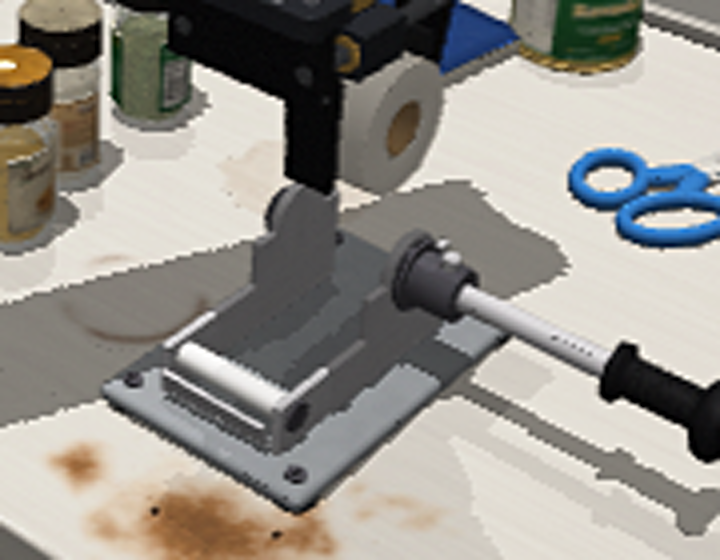

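View pics/w11.png

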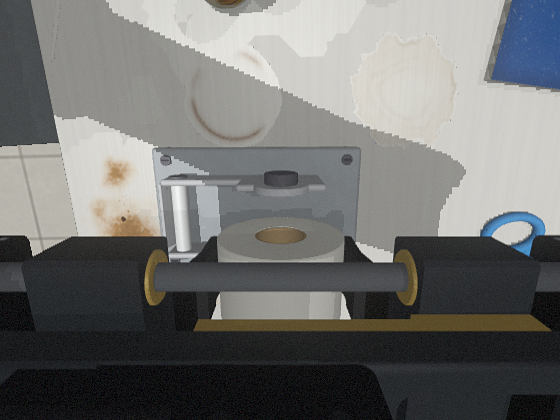

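The roll lines up over the gap: the core is at (281,236) with the cheek hub above it at (281,180). Lowering slowly.

>>> {"op": "play_rows", "data": {
  "deltas": "-1 10 0 -0.5 0 0 0; -1 20 0 -0.5 0 0 0; -1 30 0 -0.5 0 0 0; -1 40 0 -0.5 0 0 0; -1 50 0 -0.5 0 0 0; -1 58 0 -0.5 0 0 0; -1 64 0 -0.5 0 0 0; -1 68 0 -0.5 0 0 0; -1 68 0 -0.5 0 0 0; -1 68 0 -0.5 0 0 0; -1 68 0 -0.5 0 0 0; -1 68 0 -0.5 0 0 0"
}}

```text
time: 17.75
tcp_pos: [0.4754, -0.1729, 0.0494]
eef_rot: [1.711, 1.57, 0.116]
force: [-0.0, -0.1, -1.0]
finger_gap: 0.68
```

```bash
python3 - <<'E'
from h import *
o=robot.get_obs();print(o['tcp_pos'],o['force'],o['torque'],o['finger_gap']*87)
d=cap('wrist')
goal([.476,-.173,.05],np.radians(-1.4))
w=cloud(d);x,y,z=w[...,0],w[...,1],w[...,2];v,u=np.mgrid[:420,:560]
a=(v<300)&(x>.43)&(x<.52)&(z>.071)&(z<.08)&(y>-.15)
p=w[a];print(len(p),np.percentile(p[:,1],[1,50,99]) if len(p) else 0)
d,p,m=inhand();f=p[m&(p[...,2]<-.0175)&(p[...,2]>-.022)];print('face',np.median(f,0))
cv2.imwrite('pics/w12.png',cv2.resize(d['color'][130:350,140:420,::-1],None,fx=2.7,fy=2.7,interpolation=cv2.INTER_CUBIC))
s=cap('scene');cv2.imwrite('pics/s12.png',cv2.resize(s['color'][200:340,260:440,::-1],None,fx=4,fy=4,interpolation=cv2.INTER_CUBIC))
E
```

```text
[ 0.47540478 -0.17291058  0.0494235 ] [-0.03516402 -0.14146377 -0.97893868] [-0.03703589  0.06278854 -0.01355982] 59.13451735135146
t 17.8 shift mm [-0.6  0.6  0.1] rot [-0.01 -0.01 -0.05]
t 17.8 shift mm [-0.6  0.6  0.1] rot [ 1.7999e+02 -7.0000e-02  1.0000e-02]
699 [-0.14579156 -0.14276924 -0.14062472]
face [-0.02160879  0.00013818 -0.01999786]
```

View pics/s12.png

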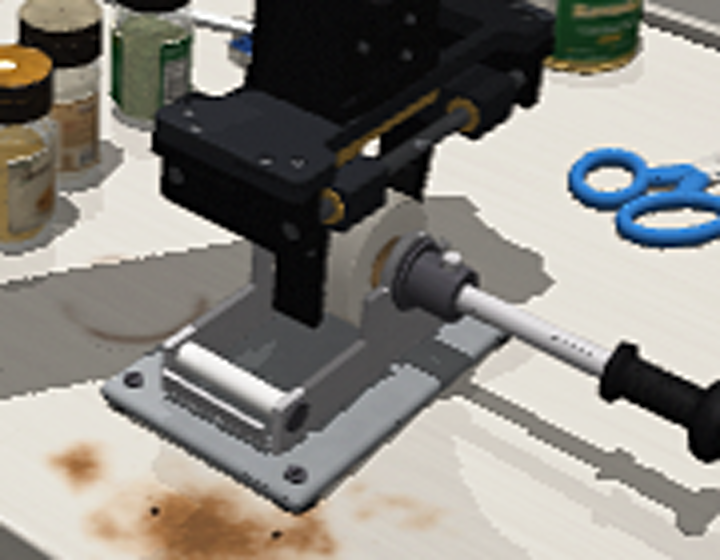

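View pics/w12.png

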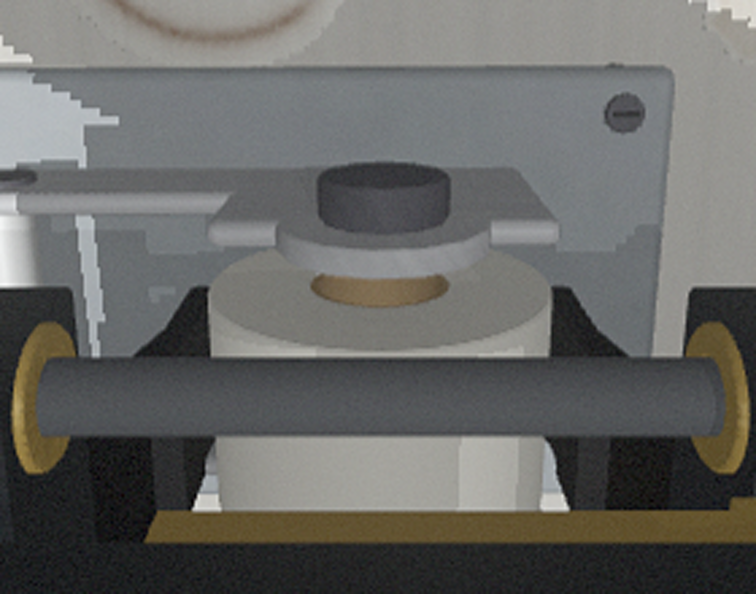

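The roll sits between the cheeks with about 7 mm to the +y cheek, and the core (crop x 380) is nearly under the hub (x 383). A tiny nudge, then a settle and a last check.

>>> {"op": "play_rows", "data": {
  "deltas": "-1 -0.3 0.6 0 0 0 0; -1 -0.3 0.6 0 0 0 0; -1 -0.3 0.6 0 0 0 0; -1 -0.3 0.6 0 0 0 0; -1 -0.3 0.6 0 0 0 0; -1 -0.3 0.6 0 0 0 0"
}}

```text
time: 18.45
tcp_pos: [0.4757, -0.1729, 0.0494]
eef_rot: [2.47, 1.571, 0.874]
force: [-0.0, 0.1, -0.4]
finger_gap: 0.681
```

```bash
python3 - <<'E'
from h import *
o=robot.get_obs();print(o['tcp_pos'],o['force'],abs(o['qd']).max(),o['finger_gap']*87)
goal([.476,-.173,.05],np.radians(-1.4))
d=cap('wrist');w=cloud(d);K=d['mtx']
x,y,z=w[...,0],w[...,1],w[...,2];v,u=np.mgrid[:420,:560]
p=w[(v<300)&(x>.43)&(x<.52)&(z>.071)&(z<.08)&(y>-.15)];print('cheek y',np.percentile(p[:,1],[1,50,99]))
T=cap('top');w=cloud(T);x,y,z=w[...,0],w[...,1],w[...,2]
for n,(uu,vv) in dict(j1=(283,225),j2=(275,202),j3=(274,171)).items():
    q=w[(abs(u-uu)<14)&(abs(v-vv)<14)&(z>.085)];print(n,len(q),np.median(q,0).round(4))
q=w[(u>390)&(u<460)&(v>195)&(v<225)&(z>.045)];print('knob',len(q),q.min(0).round(4),q.max(0).round(4))
E
```

```text
[ 0.47568296 -0.17289359  0.04935152] [-0.02868727  0.06205112 -0.42782871] 0.0013033992963895832 59.213899769743236
t 18.45 shift mm [-0.6  0.3  0.1] rot [-0.01 -0.   -0.  ]
t 18.45 shift mm [-0.6  0.3  0.1] rot [179.99  -0.     0.  ]
cheek y [-0.14582805 -0.14279842 -0.14059401]
j1 265 [4.406e-01 3.000e-04 9.620e-02]
j2 275 [0.4974 0.0184 0.0961]
j3 259 [0.5757 0.0226 0.0959]
knob 670 [ 0.3647 -0.3521  0.0498] [ 0.4887 -0.1377  0.5375]
```

Arm still, no contact force, jars unmoved, knob still out. Handing in.

```bash
python3 -c "
from h import *
print(robot.finish_job())"
```

```text
the job is handed in; nothing more can be done
None
```

The job is handed in, at about 18.5 s on the robot's clock. I pulled the spindle out by its knob to the stop, then carried the white roll over the jars. The gripper is now holding it still between the holder's cheeks.

My last checks:
- **Spindle:** after I let go the knob stayed about 70 mm out, with no force on the gripper. The final top view still shows its end at y ≈ -0.352.
- **Roll position:** the core is within about 1 mm of the spindle axis, and its direction agrees to well under 1°. The roll's centre is about 56 mm above the worktop. These figures rely on camera calibration good to about 2 mm.
- **Clearance:** there is about 7 mm to the +y cheek. The gap on the -y side follows from the given 54 mm between the cheeks, since I couldn't see it directly. Wrist force was about 0.4 N, so nothing is touching.
- **Jars:** all three are within 0.5 mm of where they started.

The top and wrist cameras put the spindle axis about 1 mm apart, and I used the wrist values. No check failed.

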